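Raise the stock-room camera mast and hold it at full height

ROBOT

A 6-joint arm with a two-finger parallel gripper is mounted at the origin on the work surface. World frame = base frame: x ahead of the robot, y to its left, z up, the work surface at z = 0. Lengths are in m, angles in rad, forces in N, time in s.
With the tool pointing down it reaches from about 0.2 to 0.875 m from the base axis. Payload 3.4 kg.
Tool frame: the origin (TCP) lies between the finger pads; the fingertips stand ahead of it and the grasp point (between the pads) lies 6 mm ahead of it (tip_reach is the z of the fingertips in the tool frame, in m); z points along the fingers, y is the line along which they close (so a half turn about z gives the same grasp; the last joint's range is limited). The gripper opens to 94 mm and grips with 3 to 60 N. Pads are 16 mm wide; open, the fingers measure 119 mm over their backs; the gripper's body (75 mm by 177 mm) begins 78 mm behind the grasp point.
Start: joints at [-1.35, 0.276, 1.505, -0, 1.361, -0.121], TCP at [0.193, -0.542, 0.23] pointing down, gripper open.
Joint ranges: [-2.89, 2.89], [-0.75, 2.08], [0.22, 2.7], [-1.18, 4.32], [0.11, 2.71], [-2.7, 2.7]. Speed limits (rad/s): [2.57, 2.57, 3.14, 3.14, 3.14, 3.14].

INTERFACE

Orientations are given as a rotation vector (axis times angle).
In Python, from workcell import * gives the robot as it stands.
- The arm moves only by the shell command python3 -m handwheel 'ROWS'. ROWS is text: rows parted by semicolons, each of 5 numbers parted by spaces: the opening, from -1 (shut) to 1 (fully open), then the shift along the world's x, y, z in units of 0.03 m (1.0 is 0.03 m), then the turn about the world's z in units of 6 degrees (1.0 is 6 degrees). A call has 1 to 10 rows; each row shifts and turns the commanded pose from where the row before left it; what a row does not reach is not made up. A row lasts 1/10 s, in which the tool goes at most 50 mm and 8.59 degrees, less where a joint would pass 70% of its speed; a pose out of reach is approached as far as the arm can. A call with a number of a shift or a turn outside -1 to 1 is refused whole. A call with a gripper value outside its range is refused whole. The fingers move at their own pace and stop on an object; the grip force is fixed at half the most. Time passes only in rows, so rows that do not move let the fingers close. It gives the time, the measured TCP pose, the force, the opening and the grip force at its end, in the units of the state.
- get_obs(): the state, without advancing time (a new reading comes with each control period).
- grab_frame(name): name is "side" or "top"; returns (picture, depth): 384x512x3 uint8, red, green, blue; 384x512 float32, m along the optical axis (not along the pixel's ray), 0 where there is no reading.
- get_calibration(name): a dict with "mtx" (3x3 intrinsics, pixels), "cam_to_world" (4x4, takes a point from camera to world coordinates). Camera axes: x right, y up, looking along -z (the intrinsics and any distortion apply to the point x, -y, -z); pixel columns grow to the right and rows downward; lengths in m; the calibration is good to about 2 mm. A picture is of the moment at which its call begins. get_calibration takes no time and is no camera call.
- sign_off(): hands the job in; it is judged then, once.
The state is a dict: "time": time; "q": joint angles; "qd": joint speeds; "tau": joint torques, N m; "ee_pos": TCP position; "eef_rot": TCP orientation; "wrist_force": force on the tool from outside, world axes, zero at the start; "moment": the same for the moment, N m; "gripper_width": finger opening in m; "finger_force": force on a finger pad.
Only numpy, scipy, OpenCV 4.12 (cv2) and the standard library are available. Lean on these libraries where they do the work, as an engineer would, in place of code of your own. Each camera call takes 0.05 s, during which the arm holds its last target. There are 200 camera calls.

TASK

The camera on the small stand has to look down on the cartons from full height. Turn the stand's lock knob clockwise until it clicks over into its released position, then squeeze in the button on the side of the mast's grip and pull the mast straight up past its half-way stop to its second, top stop. Finish while still holding it up there by the grip, as it drops back if let go, and leave the stock and other things on the table where they are.

Things in the scene. Friction and masses are not known exactly. Their poses are not given: they have to be found in the camera images.
- stand: Camera stand screwed to the table; dark steel foot 100 mm (its x) by 250 mm (its y), 22 mm thick. Origin: centre of the foot's underside. The upright aluminium sleeve (54 mm diameter, top 123 mm above the table) stands at +70 mm along the stand's y, the lock knob at -70 mm. Turned at most 0.6 rad from the robot's axes.
- knob_grip (a point): Point to grip on the lock knob: on its vertical turning axis, 79 mm above the table, 9 mm below the top of its finger bar. The black knob is a 48 mm disc whose underside is 48 mm above the table, carrying an upright bar 46 mm long (this point's x), 15 mm thick (its y), from 56 to 88 mm above the table. The point turns with the knob; its z points up.
- lock_knob (a joint): Angle of the lock knob, rad, growing clockwise seen from above. About 0: locked, a bolt holds the mast down. Takes up to about 0.15 N m; past 0.6 rad the detent pushes it on into the released position, 1.08 to 1.26 rad (end of travel); let go before 0.6 it springs back to locked.
- grip_centre (a point): Centre of the black hand grip at the top of the mast (level with the middle of the button), on the mast's vertical axis, 165 mm above the table when the mast is down. The grip is an upright block 32 mm (point x) by 34 mm (point y), from 35 mm below to 30 mm above this point. The button is on its +y face. Below the grip's middle an arm runs out along +x to the camera.
- button_face (a point): Middle of the outer face of the squeeze button, a grey rounded plate 18 mm wide and 34 mm high on the +y face of the grip; it stands 6 mm proud of that face when free (23 mm from the mast's axis).
- squeeze_button (a joint): How far the button is pressed in, m: 0 free, 0.005 fully in (then 1 mm proud of the grip); needs about 2.5 N. Above 0.0035 the catch is free. Keep it in while pulling: let go, it catches at the bottom or at the half-way stop (0.045 up); there is no catch at the top. Closing two fingers across the grip's y presses it.
- mast (a joint): How far the mast is raised, m: 0 down, 0.045 first (half-way) stop, 0.09 second stop, the end of travel. Slides vertically, weighs about 0.6 kg (0.4 to 0.8) and sinks back by its weight.
- camera_lens (a point): Underside of the camera's lens, on the end of the arm (16 mm wide, 12 mm thick, its top 24 mm below the grip's centre); camera head 44 x 64 x 26 mm, its top 17 mm below the grip's centre. The lens is 112 mm out along the grip's +x, 110 mm above the table when the mast is down.
- flat_carton: Flat paper carton 110 x 60 x 22 mm, lying under the camera. Loose; leave alone. Origin: centre of its underside.
- small_carton: Paper carton 70 x 45 x 30 mm on the robot's side of the stand. Loose; leave alone. Origin: centre of its underside.
- tall_carton: Upright paper carton 50 x 50 x 70 mm beyond the mast's end of the foot. Loose; leave alone. Origin: centre of its underside.
- tablet_jar: White jar, 44 mm diameter, 62 mm tall, on the camera's side of the stand. Loose; leave alone. Origin: centre of its underside.
- desk_stamp: Wooden hand stamp, 40 mm diameter, 62 mm tall, beyond the knob's end of the foot. Loose; leave alone. Origin: centre of its underside.
- stock_tray: Empty grey tray 200 x 140 x 45 mm at the right. Loose; leave alone. Origin: centre of its underside.
- long_carton: Paper carton 150 x 55 x 50 mm at the left. Loose; leave alone. Origin: centre of its underside.

How it is judged:
On the way, in this order (a step that is already met when the one before it is completed fails the run):
1. the knob has clicked over to released, the mast still down (value of joint lock_knob above 1 rad and value of joint mast below 0.01 m), for 0.2 s.
2. the button is squeezed in by the fingers with the mast still down (value of joint squeeze_button above 0.0033 m and contact force between the fingers and mast above 2 N and value of joint mast below 0.03 m), for 0.1 s.
At the end, for the whole second after the job is handed in: The mast is at its second stop (raised more than 84 of 90 mm) and held there by the fingers on the grip (contact over 3 N, grasp point within 50 mm of the grip's centre), with the knob in its released position (over 1.0 rad) and the other things within 25 mm of where they stood (value of joint mast above 0.084 m and value of joint lock_knob above 1 rad and contact force between the fingers and mast above 3 N and distance between the grasp point and grip_centre below 0.05 m and distance of each of flat_carton, small_carton, tall_carton, tablet_jar, desk_stamp, stock_tray, long_carton from where it was at the start of the episode below 0.025 m); the arm keeps its last pose, push and grip.
It fails at once if a loose thing on the table is knocked away or tipped (distance of any of flat_carton, small_carton, tall_carton, tablet_jar, desk_stamp, stock_tray, long_carton from where it was at the start of the episode above 0.03 m or angle between any of flat_carton, small_carton, tall_carton, tablet_jar, desk_stamp, stock_tray, long_carton's own z axis and vertical above 0.5 rad).
It also fails if it takes over 53 s, if anything falls off the work surface, if the arm or the gripper's body presses on something with over 40 N, if the wrist force passes 120 N, or if a joint passes its speed limit or range.

## Working session

There is one attempt and no reset: what is moved stays moved. The work goes in short steps, Python scripts to look and compute and a shell command to move; the robot and the scene stay as the last step left them, time stands still between calls to the robot, and variables do not carry over. Pictures are saved under pics/ and viewed, at most 10 in all, crops included, and the job is handed in when it is done.

```bash
mkdir -p pics
cat > h.py <<'E'
from workcell import *
import numpy as np, cv2
def shot(n,f):
    p,d=grab_frame(n); cv2.imwrite(f'pics/{f}.png',p[:,:,::-1]); np.savez(f'pics/{f}.npz',p=p,d=d); return p,d
def cloud(n,d):
    c=get_calibration(n); K=c['mtx']; T=c['cam_to_world']
    v,u=np.mgrid[:d.shape[0],:d.shape[1]]
    P=np.stack([(u-K[0,2])/K[0,0]*d,-(v-K[1,2])/K[1,1]*d,-d,np.ones_like(d)],-1)@np.array(T).T
    P[d==0]=np.nan
    return P[...,:3]
E
python3 - <<'E'
from h import *
for n in('top','side'):
    shot(n,n+'0'); c=get_calibration(n); print(n,c)
o=get_obs(); print(o)
E
```

```text
top {'mtx': array([[394.43789599,   0.        , 258.50358072],
       [  0.        , 394.43789599, 193.65419908],
       [  0.        ,   0.        ,   1.        ]]), 'cam_to_world': array([[ 0.00521034,  0.99130952, -0.1314469 ,  0.4165657 ],
       [-0.99966496,  0.00183068, -0.02581896, -0.00966006],
       [-0.02535394,  0.13153738,  0.99098693,  1.44207233],
       [ 0.        ,  0.        ,  0.        ,  1.        ]])}
side {'mtx': array([[462.75418609,   0.        , 260.22044071],
       [  0.        , 462.75418609, 187.09891971],
       [  0.        ,   0.        ,   1.        ]]), 'cam_to_world': array([[ 0.82261223,  0.36268063, -0.43791766, -0.19378968],
       [-0.56852072,  0.51154065, -0.64429058, -1.096569  ],
       [-0.00965903,  0.77896658,  0.62699105,  1.20756154],
       [ 0.        ,  0.        ,  0.        ,  1.        ]])}
{'time': 0.1, 'q': array([-1.35002492e+00,  2.76514325e-01,  1.50595924e+00,  3.15842026e-05,
        1.36071322e+00, -1.20981356e-01]), 'qd': array([-0.00197681, -0.00092471, -0.00115888, -0.00034062, -0.00123309,
       -0.00040344]), 'tau': array([ 2.77069747e-03, -4.05454409e+01, -2.37779564e+01,  7.04810349e-02,
        2.99019157e-02, -5.10561551e-05]), 'ee_pos': array([ 0.19262083, -0.54129657,  0.22972   ]), 'eef_rot': array([-3.09427017e+00, -5.33934140e-01,  7.63959270e-05]), 'wrist_force': array([-0.04573533, -0.22961411, -0.26643512]), 'moment': array([-0.01987053,  0.0057379 , -0.02475659]), 'finger_force': 0.0, 'gripper_width': 0.09382794147599069}
```

View pics/top0.png

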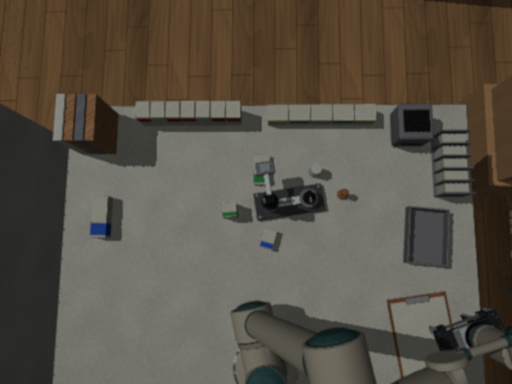

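View pics/side0.png

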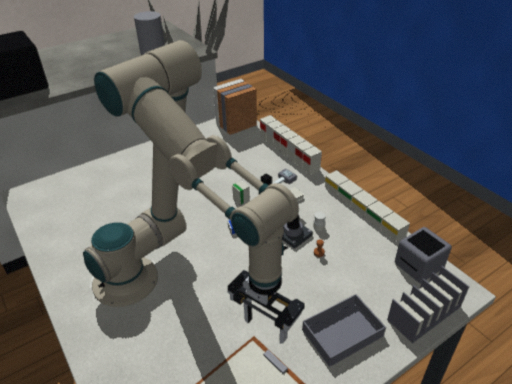

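The top picture shows the stand at columns 255-325, rows 185-220, with the mast at about (268,200), the camera head at (263,163) and the knob at (310,198). The side view shows the arm clear of the stand but partly hiding it.

Run:
```python
from h import *
z=np.load('pics/top0.npz'); P=cloud('top',z['d']); p=z['p']
cv2.imwrite('pics/crop0.png',cv2.resize(p[140:235,210:360,::-1],None,fx=5,fy=5,interpolation=cv2.INTER_CUBIC))
def sel(lo,hi,a=(150,230),b=(245,330)):
    m=np.zeros(p.shape[:2],bool); m[a[0]:a[1],b[0]:b[1]]=1
    m&=(P[...,2]>lo)&(P[...,2]<hi); return m
tab=P[230:300,120:220]; print('table',np.nanmedian(tab[...,2]))
for nm,lo,hi,b in(('foot',.012,.032,(245,330)),('griptop',.185,.21,(245,330)),('bar',.078,.1,(295,330)),('disc',.045,.07,(295,330))):
    m=sel(lo,hi,b=b); Q=P[m]; v,u=np.where(m)
    if len(Q)<3: print(nm,len(Q)); continue
    r=cv2.minAreaRect(Q[:,:2].astype(np.float32)*1000)
    print(nm,len(Q),Q.mean(0).round(4),u.mean().round(1),v.mean().round(1),r)
np.set_printoptions(linewidth=250)
print((P[184:214,296:328,2]*1000).round().astype(int))
```

```text
table 0.0007427058488636007
foot 1444 [ 0.5955 -0.0648  0.0224] 284.0 196.4 ((624.500732421875, -76.2613525390625), (276.8671875, 251.4324188232422), 7.075629234313965)
griptop 104 [ 0.5658 -0.013   0.1941] 269.7 198.8 ((566.22412109375, -12.433486938476562), (31.233875274658203, 35.32124710083008), 7.735374450683594)
bar 61 [ 0.5886 -0.1508  0.0877] 309.6 196.0 ((588.5844116210938, -150.6510772705078), (42.92400360107422, 14.538403511047363), 5.233663558959961)
disc 299 [ 0.6226 -0.1591  0.0551] 310.9 187.6 ((634.771484375, -157.11788940429688), (64.39295196533203, 156.36143493652344), 83.90869140625)
[[                  -1                   -1                    0                    1                    2                    0                    0                   -3                    1                    1                    2
                     2                   -2                   -2                   -3                   22                   23 -9223372036854775808                   23                   21                   22                   27
                    18  
[... 19241 characters left out ...]
 27                   24                   19                   24                   19                   20                   11                    6                    1                    0
                     5                   -2                   -3                    1                    7                    2                    1                    1                    7                    0                   -2
                    -1                    2                    5                   -4                   -1                    0                    3                   -3                   -4                   -7]]<stdin>:14: RuntimeWarning: invalid value encountered in cast
```

View pics/crop0.png

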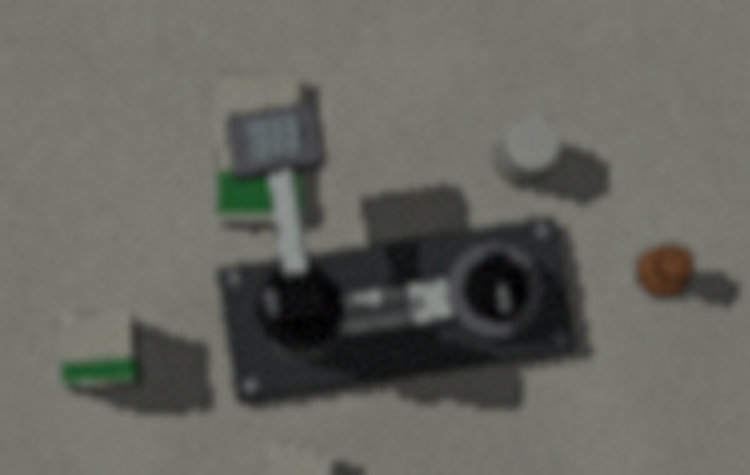

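The crop shows the mast grip at (300,310) and knob bar at (497,285), with the jar at (530,145) and stamp at (665,270) beyond it. That puts the grip at about (0.566,-0.0125), the knob at (0.5885,-0.151) and the stand yaw at about +8°. I'll go above the knob with a -12° turn.

```bash
python3 -m handwheel '1 0.95 0.95 0 -0.2;1 0.95 0.95 0 -0.2;1 0.95 0.95 0 -0.2;1 0.95 0.95 0 -0.2;1 0.95 0.95 0 -0.2;1 0.95 0.95 0 -0.2;1 0.95 0.95 0 -0.2;1 0.95 0.95 0 -0.2;1 0.95 0.95 0 -0.2;1 0.95 0.95 0 -0.2'; python3 -c "
import workcell as w; print(getattr(w,'tip_reach',None))"
```

```text
time: 1.1
ee_pos: [0.4785, -0.2553, 0.2302]
eef_rot: [-3.135, -0.206, 0.001]
wrist_force: [0.3, -1.3, 0.9]
gripper_width: 0.094
finger_force: 0.0
0.025
```

```bash
python3 -m handwheel '1 0 0 0 0;1 0 0 0 0'
cat >> h.py <<'E'
from scipy.spatial.transform import Rotation as R
def to(x,y,z,yaw):
    o=get_obs(); e=o['ee_pos']; c=R.from_rotvec(o['eef_rot']).as_matrix()[:,1]
    a=np.degrees(np.arctan2(c[1],c[0])); dy=(yaw-a+90)%180-90
    print('t',o['time'],'pos',e.round(4),'yawy',a.round(1),'units',((np.array([x,y,z])-e)/.03).round(2),(dy/6).round(2),'w',o['gripper_width'].round(4),'F',o['finger_force'],o['wrist_force'].round(1),'q6',o['q'][5].round(2))
E
python3 -c "
from h import *
to(.5885,-.151,.13,98)"
```

```text
time: 1.3
ee_pos: [0.4778, -0.2561, 0.23]
eef_rot: [-3.134, -0.212, 0.002]
wrist_force: [0.1, 0.6, -0.2]
gripper_width: 0.0942
finger_force: 0.0Traceback (most recent call last):
  File "<string>", line 3, in <module>
    to(.5885,-.151,.13,98)
    ~~^^^^^^^^^^^^^^^^^^^^
  File "h.py", line 15, in to
    print('t',o['time'],'pos',e.round(4),'yawy',a.round(1),'units',((np.array([x,y,z])-e)/.03).round(2),(dy/6).round(2),'w',o['gripper_width'].round(4),'F',o['finger_force'],o['wrist_force'].round(1),'q6',o['q'][5].round(2))
                                                                                                                            ^^^^^^^^^^^^^^^^^^^^^^^^
AttributeError: 'float' object has no attribute 'round'
```

```bash
sed -i "s/o\['gripper_width'\].round(4)/round(o['gripper_width'],4)/" h.py; python3 -m handwheel '1 0.92 0.88 -0.3 0;1 0.92 0.88 -0.3 0;1 0.92 0.88 -0.3 0;1 0.92 0.88 -0.3 0;1 0 0 -0.5 0;1 0 0 -0.5 0;1 0 0 0 0'
python3 - <<'E'
from h import *
to(.5885,-.151,.088,98)
p,d=shot('side','s1')
cv2.imwrite('pics/s1c.png',cv2.resize(p[140:270,200:370,::-1],None,fx=4,fy=4,interpolation=cv2.INTER_CUBIC))
E
```

```text
time: 2.0
ee_pos: [0.586, -0.1519, 0.1621]
eef_rot: [-3.133, -0.206, 0.008]
wrist_force: [-1.4, -0.5, 0.2]
gripper_width: 0.0938
finger_force: 0.0
t 2.0 pos [ 0.586  -0.1519  0.1621] yawy -82.5 units [ 0.08  0.03 -2.47] 0.08 w 0.0938 F 0.0 [-1.4 -0.5  0.2] q6 1.07
```

View pics/s1c.png

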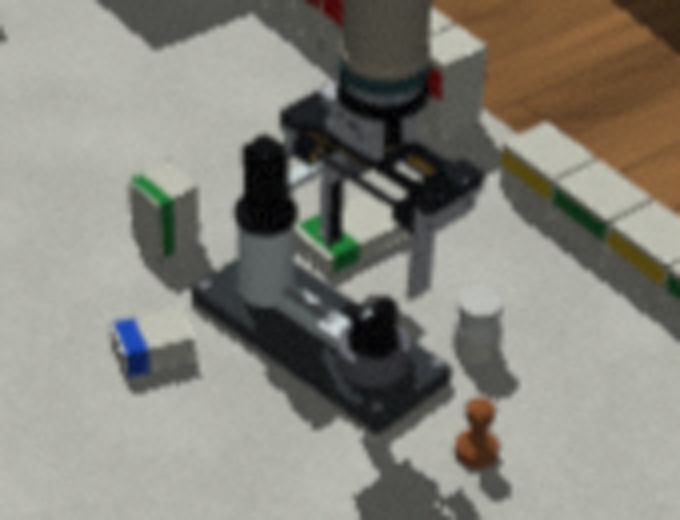

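The crop shows the open fingers (330,210) and (420,260) straddling the knob bar at (378,320), with nothing between. I'll descend and close.

```bash
python3 -m handwheel '1 0.08 0.03 -0.6 0.1;1 0 0 -0.6 0;1 0 0 -0.6 0;1 0 0 -0.65 0;1 0 0 0 0;-1 0 0 0 0;-1 0 0 0 0;-1 0 0 0 0;-1 0 0 0 0;-1 0 0 0 0'; python3 -m handwheel '-1 0 0 0 0;-1 0 0 0 0;-1 0 0 0 0'; python3 -c "
from h import *
to(.5885,-.151,.088,98)"
```

```text
time: 3.05
ee_pos: [0.5908, -0.1503, 0.0916]
eef_rot: [3.133, 0.224, 0.001]
wrist_force: [-0.2, -0.0, -0.3]
gripper_width: 0.0575
finger_force: 0.0
time: 3.35
ee_pos: [0.5905, -0.1502, 0.091]
eef_rot: [3.134, 0.224, -0.0]
wrist_force: [0.2, -0.4, 0.3]
gripper_width: 0.0339
finger_force: 0.0
t 3.35 pos [ 0.5905 -0.1502  0.091 ] yawy -81.8 units [-0.07 -0.03 -0.1 ] -0.03 w 0.0339 F 0.0 [ 0.2 -0.4  0.3] q6 1.06
```

```bash
python3 -m handwheel '-1 -0.05 0 -0.1 0;-1 0 0 0 0;-1 0 0 0 0;-1 0 0 0 0;-1 0 0 0 0'; python3 -c "
from h import *
to(.5885,-.151,.088,98)"
```

```text
time: 3.85
ee_pos: [0.5889, -0.1521, 0.0875]
eef_rot: [3.131, 0.225, -0.001]
wrist_force: [0.4, -5.4, -3.0]
gripper_width: 0.0146
finger_force: 30.0
t 3.85 pos [ 0.5889 -0.1521  0.0875] yawy -81.8 units [-0.01  0.04  0.02] -0.04 w 0.0146 F 29.99724715948105 [ 0.4 -5.4 -3. ] q6 1.06
```

Gripped with a small -y side load. I'll ease that off and turn.

```bash
python3 -m handwheel '-1 0 -0.04 0 -0.5;-1 0 0 0 -0.8;-1 0 0 0 -0.8;-1 0 0 0 -0.8;-1 0 0 0 -0.8;-1 0 0 0 -0.8;-1 0 0 0 -0.8;-1 0 0 0 -0.8;-1 0 0 0 -0.8;-1 0 0 0 -0.8'; python3 -m handwheel '-1 0 0 0 -0.8;-1 0 0 0 -0.8;-1 0 0 0 -0.8;-1 0 0 0 -0.8;-1 0 0 0 -0.4;-1 0 0 0 0;-1 0 0 0 0'; python3 -c "
from h import *
to(.5885,-.151,.088,98); print(get_obs()['moment'])"
```

```text
time: 4.85
ee_pos: [0.589, -0.1518, 0.0875]
eef_rot: [2.968, -1.028, -0.0]
wrist_force: [1.3, -2.4, -3.8]
gripper_width: 0.0149
finger_force: 30.0
time: 5.55
ee_pos: [0.5892, -0.1516, 0.0875]
eef_rot: [2.726, -1.56, 0.0]
wrist_force: [2.3, -1.3, -5.4]
gripper_width: 0.0152
finger_force: 30.0
t 5.55 pos [ 0.5892 -0.1516  0.0875] yawy -149.6 units [-0.02  0.02  0.02] 11.26 w 0.0152 F 29.99758690595627 [ 2.3 -1.3 -5.4] q6 2.24
[-0.21905495 -0.38051202  0.01455277]
```

```bash
python3 -m handwheel '-0.2 0 0 0 0;-0.2 0 0 0 0;-0.2 0 0 0 0;-0.2 0 0 0 0;-0.2 0 0 0.5 0;-0.2 0 0 1 0;-0.2 0 0 1 0;-0.2 0 0 1 0;-0.2 0 0 1 0;1 0 0 1 0'
python3 - <<'E'
from h import *
to(.566,-.0125,.26,98)
p,d=shot('top','t1')
cv2.imwrite('pics/t1c.png',cv2.resize(p[140:235,210:360,::-1],None,fx=5,fy=5,interpolation=cv2.INTER_CUBIC))
E
```

```text
time: 6.55
ee_pos: [0.5888, -0.1512, 0.2545]
eef_rot: [-2.726, 1.561, -0.0]
wrist_force: [0.2, -0.5, -0.6]
gripper_width: 0.0429
finger_force: 0.0
t 6.55 pos [ 0.5888 -0.1512  0.2545] yawy -149.6 units [-0.76  4.62  0.18] 11.27 w 0.0429 F 0.0 [ 0.2 -0.5 -0.6] q6 2.25
```

```bash
python3 -m handwheel '1 -0.08 0.46 0 1;1 -0.08 0.46 0 1;1 -0.08 0.46 0 1;1 -0.08 0.46 0 1;1 -0.08 0.46 0 1;1 -0.08 0.46 0 1;1 -0.08 0.46 0 1;1 -0.08 0.46 0 1;1 -0.08 0.46 0 1;1 -0.04 0.44 0 1'; python3 -m handwheel '1 0 0 0 1;1 0 0 0 0.27;1 0 0 0 0'
python3 - <<'E'
from h import *
to(.566,-.0135,.171,98.3)
p,d=shot('top','t2')
P=cloud('top',d); m=np.zeros(p.shape[:2],bool); m[180:212,296:330]=1; m&=(P[...,2]>.072)&(P[...,2]<.1)
r=cv2.minAreaRect(P[m][:,:2].astype(np.float32)*1000); print(m.sum(),r)
cv2.imwrite('pics/t2c.png',cv2.resize(p[140:235,210:360,::-1],None,fx=4,fy=4,interpolation=cv2.INTER_CUBIC))
p,d=shot('side','s2')
cv2.imwrite('pics/s2c.png',cv2.resize(p[120:270,200:370,::-1],None,fx=4,fy=4,interpolation=cv2.INTER_CUBIC))
E
```

```text
time: 7.6
ee_pos: [0.5658, -0.0133, 0.2529]
eef_rot: [-3.141, -0.018, 0.0]
wrist_force: [-0.2, -0.5, -1.4]
gripper_width: 0.094
finger_force: 0.0
time: 7.9
ee_pos: [0.5661, -0.0141, 0.2529]
eef_rot: [3.134, 0.217, -0.0]
wrist_force: [-0.2, 0.7, 0.1]
gripper_width: 0.094
finger_force: 0.0
t 7.9 pos [ 0.5661 -0.0141  0.2529] yawy -82.1 units [-0.    0.02 -2.73] 0.06 w 0.094 F 0.0 [-0.2  0.7  0.1] q6 1.28
59 ((588.9925537109375, -152.08645629882812), (14.294678688049316, 46.089942932128906), 30.700563430786133)
```

View pics/t2c.png

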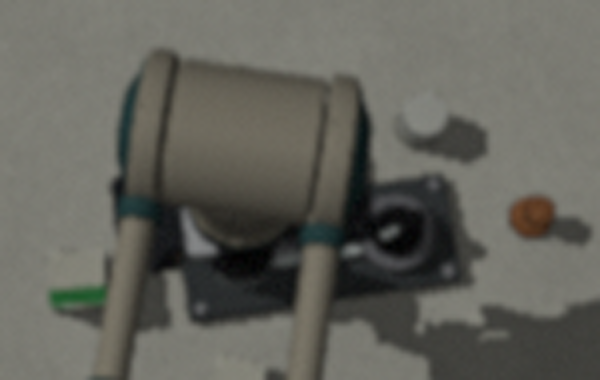

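View pics/s2c.png

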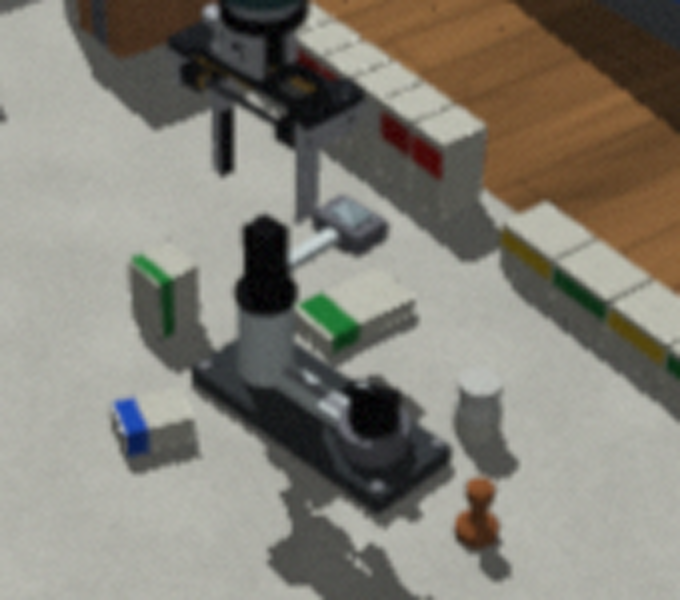

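The depth measurement puts the knob bar at about -59°, so it has turned about 67° (1.17 rad) and stays released. The side crop shows the mast down, grip at (265,250), with the open fingers above and either side of it. I'll descend and squeeze.

```bash
python3 -m handwheel '1 0 0.02 -0.6 0;1 0 0 -0.6 0;1 0 0 -0.6 0;1 0 0 -0.6 0;1 0 0 -0.35 0;1 0 0 0 0;-1 0 0 0 0;-1 0 0 0 0;-1 0 0 0 0;-1 0 0 0 0'; python3 -m handwheel '-1 0 0 0 0;-1 0 0 0 0;-1 0 0 0 0;-1 0 0 0 0'; python3 -c "
from h import *
to(.566,-.0135,.171,98.3)"
```

```text
time: 9.0
ee_pos: [0.5666, -0.0135, 0.1712]
eef_rot: [3.134, 0.219, 0.002]
wrist_force: [0.5, 0.4, 0.2]
gripper_width: 0.0653
finger_force: 0.0
time: 9.4
ee_pos: [0.5664, -0.0139, 0.1706]
eef_rot: [3.133, 0.22, 0.0]
wrist_force: [-0.1, 1.9, 1.2]
gripper_width: 0.0342
finger_force: 30.0
t 9.4 pos [ 0.5664 -0.0139  0.1706] yawy -82.0 units [-0.01  0.01  0.01] 0.04 w 0.0342 F 29.95625764131546 [-0.1  1.9  1.2] q6 1.28
```

Button fully in (34 mm across). I'll hold briefly, then pull up.

```bash
python3 -m handwheel '-1 0 0 0 0;-1 0 0 0 0;-1 0 0 0 0;-1 0 0 0.3 0;-1 0 0 0.3 0;-1 0 0 0.3 0;-1 0 0 0.3 0;-1 0 0 0.3 0;-1 0 0 0.3 0;-1 0 0 0.3 0'; python3 -m handwheel '-1 0 0 0.3 0;-1 0 0 0.3 0;-1 0 0 0.3 0;-1 0 0 0.1 0;-1 0 0 0 0;-1 0 0 0 0;-1 0 0 0 0'
python3 - <<'E'
from h import *
to(.566,-.0135,.261,98.3)
p,d=shot('side','s3')
cv2.imwrite('pics/s3c.png',cv2.resize(p[120:270,200:370,::-1],None,fx=4,fy=4,interpolation=cv2.INTER_CUBIC))
E
```

```text
time: 10.4
ee_pos: [0.5663, -0.0138, 0.2342]
eef_rot: [3.133, 0.219, 0.0]
wrist_force: [4.5, -3.9, -7.9]
gripper_width: 0.0344
finger_force: 30.0
time: 11.1
ee_pos: [0.5661, -0.0139, 0.2614]
eef_rot: [3.133, 0.219, -0.004]
wrist_force: [5.1, -4.3, -18.2]
gripper_width: 0.0343
finger_force: 30.0
t 11.1 pos [ 0.5661 -0.0139  0.2614] yawy -82.0 units [-0.    0.01 -0.01] 0.05 w 0.0343 F 29.973957538604736 [  5.1  -4.3 -18.2] q6 1.28
```

View pics/s3c.png

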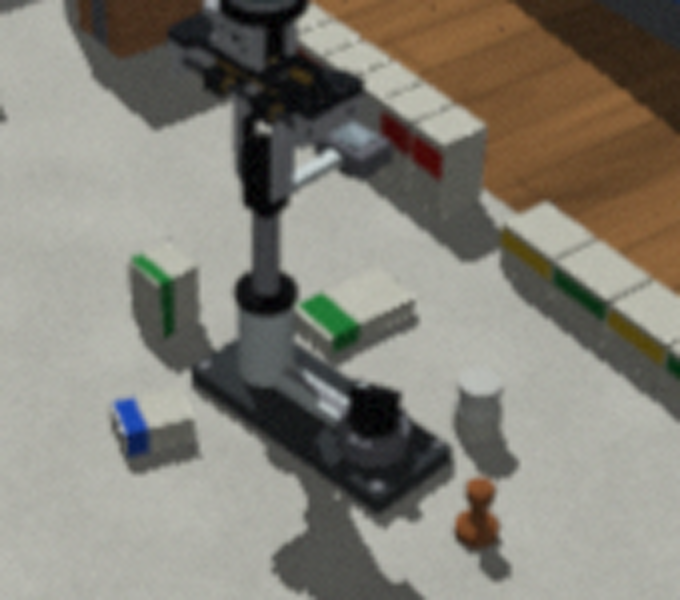

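The crop shows the mast standing tall, grip held at (265,170), camera up at (360,145), and the cartons, jar and stamp unmoved. The tool rose 91 mm and the pull has gone up to 18 N, so the mast is against its top stop.

```bash
python3 -c "
from h import *
print(sign_off())"
```

```text
the job is handed in; nothing more can be done
None
```

I handed the job in with the knob turned about 1.18 rad to released and the mast held by the grip at its top stop (tool raised 91 mm, 18 N pull); the last side picture showed the cartons, jar and stamp near the stand unmoved, I did not check the tray and long carton again, and no verdict came back.

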